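Tare the jeweller's balance

TASK

The empty weighing dish is on the pan of the jeweller's balance: tare it. With the fingertips gently push the ridge on the clear top door of the draft shield until the door is fully shut, then press the tare key (the wide bar key at the right-hand end of the row as you face the display) lightly all the way down, let it come up and withdraw. Press no other key, do not lean on the balance, pick nothing up, and leave the dish, the check weight and everything else on the bench where they are.

Things in the scene. Friction and masses are not known exactly. Their poses are not given: they have to be found in the camera images.
- balance: Jeweller's precision balance, fixed: white case 300 mm deep (x) x 220 mm wide (y), display and keys at the front (-x), roughly towards the robot; origin on the bench under its centre, z up. Deck 55 mm high; from local x -65 mm it slopes (0.26 rad) down to 33 mm at the front: display on the upper slope, below it a row of five light grey keys at local x -127 mm, 7 mm proud.
- pan (a point): Centre of the top of the round steel pan (90 mm dia, 65 mm above the bench, local x +45 mm), inside the clear draft shield, which stands on the deck behind the display: local x -45 to +135 mm, 190 mm wide, 128 mm high, with an aluminium rail along each side up to 137 mm.
- shield_door (a joint): Clear top door of the draft shield, 176 x 176 x 4 mm, its upper face 132.5 mm above the bench. It slides level between the side rails along the balance's x: 0 = fully shut against its stop, growing to 0.075 m as it goes back (+x, away from the display). It stays where it is left; about 1.2 N moves it (plus 3 N per m/s), and rubber buffers stop it at 0.
- door_ridge (a point): Centre of the top of the upright grey ridge on the door, by which it is pushed: 80 mm long (across, along y) x 14 mm thick (x) x 18 mm high, standing on the door near its front edge (top 150.5 mm above the bench); local x -28 mm when shut. Nothing stands behind it (+x side), only the flat door, so fingertips fit there. The point's axes are the balance's.
- tare_key (a joint): Travel of the tare key: 0 released, 0.0045 m fully down (firm stop). A spring returns it: 1.8 N starts it moving, 4.5 N takes it fully down.
- tare_key_top (a point): Centre of the top face of the tare key: wide bar key, 36 mm (along y) x 16 mm (x), 7 mm proud of the sloping panel, at the right-hand end of the key row as one faces the display (the balance's -y side, local y -78 mm), about 45 mm above the bench. The point's z is the face's outward normal, leaning 0.26 rad from vertical towards the front.
- zero_key (a joint): Travel of the other wide bar key, same shape and size as the tare key, at the left-hand end of the row (local y +78 mm); not to be pressed. 0 released, 0.0045 m fully down.
- menu_key (a joint): Left of the three small keys (local y +30 mm): 16 x 16 mm, 7 mm proud, same spring and travel as the tare key; not to be pressed. 0 released, 0.0045 m fully down.
- unit_key (a joint): Middle of the three small keys (local y 0): 16 x 16 mm, 7 mm proud, same spring and travel as the tare key; not to be pressed. 0 released, 0.0045 m fully down.
- print_key (a joint): Right of the three small keys (local y -30 mm), the neighbour of the tare key: 16 x 16 mm, 7 mm proud, same spring and travel as the tare key; not to be pressed. 0 released, 0.0045 m fully down.
- dish: Shallow brass weighing dish, loose, 60 mm dia x 13 mm high, on the pan inside the draft shield; origin at the centre of its underside.
- check_weight: Steel check weight with a knob on top, loose, 28 mm dia x 42 mm high, standing on the bench beside the right-hand side of the balance close to the tare key; origin at the centre of its underside.
- ring_stand: Turned wooden cone with rings on it, loose, foot 60 mm dia, 88 mm high, standing on the bench to the right of the draft shield; origin at the centre of its underside.
- tweezers: Steel tweezers, loose, 125 x 17 x 9 mm, lying on the bench along the left-hand side of the balance; origin under the middle, x along them.
- marker: Marker pen, loose, 137 mm long, 13 mm thick, lying on the bench on the robot's left, nearer than the anvil; origin under the middle, x along it.
- chasing_hammer: Chasing hammer, loose, lying on the bench on the robot's right: wooden handle along x, 230 mm long overall, 27 mm high, steel head (80 mm, along y) 100 mm along +x from the origin, which is on the bench.
- anvil: Small blue bench anvil with a bare steel face, fixed, 240 mm long (x) x 116 mm wide over the feet, 90 mm high, on the robot's left; origin on the bench under the middle.
- silver_strip: Loose silver strip, 70 x 12 x 4 mm, lying on the anvil's face; origin at the centre of its underside.

How it is judged:
By the outcome, as a careful person would: the job done as asked, in the order asked, and still so for the second after the job is handed in, with the robot touching nothing.
It also fails if it takes over 42 s, if anything falls off the work surface, if the arm or the gripper's body presses on something with over 40 N, if the wrist force passes 120 N, or if a joint passes its speed limit or range.

ROBOT

A 6-joint arm with a two-finger parallel gripper is mounted at the origin on the work surface. World frame = base frame: x ahead of the robot, y to its left, z up, the work surface at z = 0. Lengths are in m, angles in rad, forces in N, time in s.
With the tool pointing down it reaches from about 0.425 to 1.125 m from the base axis. Payload 14.9 kg.
Tool frame: the origin (TCP) lies midway between the tips of the shut fingers; the grasp point (between the pads) lies 19 mm behind it (r.pinch_z is the distance from the TCP to the grasp point, in m); z points along the fingers, y is the line along which they close (so a half turn about z gives the same grasp; the last joint's range is limited). The gripper opens to 91 mm and grips with 3 to 60 N. Pads are 32 mm wide; open, the fingers measure 118 mm over their backs; the gripper's body (76 mm by 178 mm) begins 60 mm behind the grasp point.
Start: joints at [-1.263, 0.379, 1.734, -0, 1.028, -0.033], TCP at [0.234, -0.66, 0.214] pointing down, gripper open.
Joint ranges: [-2.77, 2.77], [-0.74, 2.19], [0, 2.66], [-1.06, 4.2], [0.31, 2.87], [-3.08, 3.08]. Speed limits (rad/s): [1.89, 1.89, 2.39, 3.14, 3.14, 3.14].

INTERFACE

Orientations are given as a unit quaternion [x, y, z, w].
In Python, from plant import r gives the robot as it stands.
- The arm moves only by the shell command python3 -m handwheel 'ROWS' [OPENING] [FORCE]. ROWS is JSON, a list of rows, each an object of numbers: "dx", "dy", "dz": the shift along the tool's x, y, z each as a share of 500 mm, from -1 to 1; "rx", "ry", "rz": the turn, a rotation vector about the tool's x, y, z each as a share of 1.5 rad, from -1 to 1. In form: [{"dx": .., "dy": .., "dz": .., "rx": .., "ry": .., "rz": ..}, ...]. A call has exactly 8 rows; each row is the pose to reach, as a shift and turn from the pose commanded when the call began, along the tool's axes at that moment; what a row does not reach only later rows make up. A row lasts 1/8 s, in which the tool goes at most 62.5 mm and 10.7 degrees, less where a joint would pass 70% of its speed; a pose out of reach is approached as far as the arm can. A call with a number of a shift or a turn outside -1 to 1 is refused whole. A call with a gripper value outside its range is refused whole. OPENING is the opening, from -1 (shut) to 1 (fully open), set as the call begins (- or left out, the last holds). The fingers move at their own pace and stop on an object; FORCE is the grip in N (left out, the last holds). Time passes only in rows, so rows that repeat a pose let the fingers close, or fill a call up. It gives the time, the measured TCP pose, the force, the opening and the grip force at its end, in the units of the state.
- r.get_obs(): the state, without advancing time (a new reading comes with each control period).
- r.read_camera(name): name is "scene" or "top" or "wrist"; returns a dict with "image" (420x560x3 uint8, red, green, blue), "mtx" (3x3 intrinsics, pixels), "world_from_camera" (4x4, takes a point from camera to world coordinates); the wrist camera has in their place "mount" (4x4, takes a point from camera to tool coordinates, whose origin is the TCP and whose axes are the flange's). Camera axes: x right, y up, looking along -z (the intrinsics and any distortion apply to the point x, -y, -z); pixel columns grow to the right and rows downward; lengths in m; the calibration is good to about 2 mm. A picture is of the moment at which its call begins: read the wrist's pose just before it. There is no depth.
- r.close_job(): hands the job in; it is judged then, once.
The state is a dict: "clock": time; "joint_pos": joint angles; "qvel": joint speeds; "joint_torque": joint torques, N m; "position": TCP position; "tcp_rot": TCP orientation; "contact_force": force on the tool from outside, world axes, zero at the start; "moment": the same for the moment, N m; "grip_width": finger opening in m; "grip_force": force on a finger pad.
Only numpy, scipy, OpenCV 4.12 (cv2) and the standard library are available. Lean on these libraries where they do the work, as an engineer would, in place of code of your own. Each camera call takes 0.05 s, during which the arm holds its last target. There are 200 camera calls.

## Working session

There is one attempt and no reset: what is moved stays moved. The work goes in short steps, Python scripts to look and compute and a shell command to move; the robot and the scene stay as the last step left them, time stands still between calls to the robot, and variables do not carry over. Pictures are saved under pics/ and viewed, at most 10 in all, crops included, and the job is handed in when it is done.

```bash
mkdir -p pics
python3 - <<'E'
from plant import r
import cv2,numpy as np,pickle
o=r.get_obs(); print({k:np.round(v,3).tolist() for k,v in o.items()})
for n in("scene","top"):
    c=r.read_camera(n); pickle.dump(c,open(f'pics/{n}.pkl','wb'))
    cv2.imwrite(f'pics/{n}.png',c['image'][...,::-1]); print(n,np.round(c['mtx'],1).tolist(),np.round(c['world_from_camera'],3).tolist(),c.keys())
E
```

```text
{'clock': 0.0, 'joint_pos': [-1.263, 0.379, 1.735, 0.0, 1.028, -0.033], 'qvel': [0.0, 0.0, -0.001, -0.0, -0.001, 0.001], 'joint_torque': [0.002, -76.373, -43.437, 0.065, 0.042, -0.0], 'position': [0.234, -0.659, 0.213], 'tcp_rot': [0.986, 0.17, -0.0, -0.001], 'contact_force': [-0.792, -0.65, -0.26], 'moment': [-0.023, 0.004, 0.026], 'grip_force': 0.0, 'grip_width': 0.091}
scene [[402.1, 0.0, 276.9], [0.0, 402.1, 207.7], [0.0, 0.0, 1.0]] [[-0.077, -0.745, 0.663, 1.332], [0.997, -0.051, 0.058, 0.069], [-0.01, 0.665, 0.747, 1.014], [0.0, 0.0, 0.0, 1.0]] dict_keys(['image', 'mtx', 'world_from_camera'])
top [[522.5, 0.0, 283.7], [0.0, 522.5, 209.9], [0.0, 0.0, 1.0]] [[0.012, 0.992, -0.124, 0.318], [-1.0, 0.011, -0.006, -0.022], [-0.004, 0.124, 0.992, 1.714], [0.0, 0.0, 0.0, 1.0]] dict_keys(['image', 'mtx', 'world_from_camera'])
```

View pics/top.png

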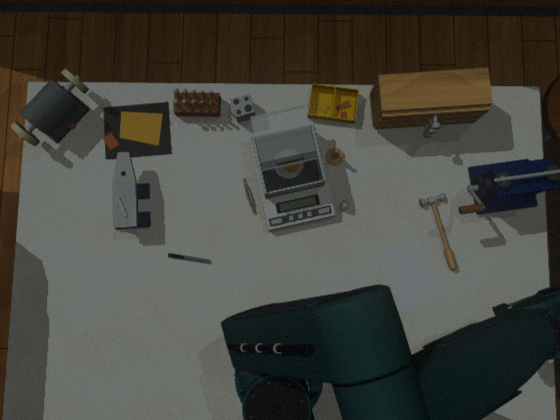

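View pics/scene.png

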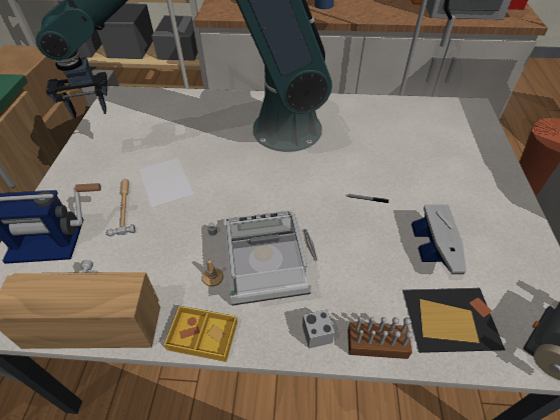

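The top view shows the balance at about (292,175), turned slightly, with the keys at (303,217) and the door partly open. The scene view shows it at (265,255). I'll enlarge both.

Run:
```python
import cv2,pickle,numpy as np
t=pickle.load(open('pics/top.pkl','rb'))['image'][100:240,235:365,::-1]
s=pickle.load(open('pics/scene.pkl','rb'))['image'][205:305,195:325,::-1]
a=cv2.resize(t,None,fx=4.2,fy=4.2,interpolation=cv2.INTER_CUBIC)[:588]
cv2.imwrite('pics/tc.png',cv2.convertScaleAbs(a,alpha=1.4))
cv2.imwrite('pics/sc.png',cv2.resize(s,None,fx=6,fy=6,interpolation=cv2.INTER_CUBIC))
```

```text
(no output)
```

View pics/tc.png

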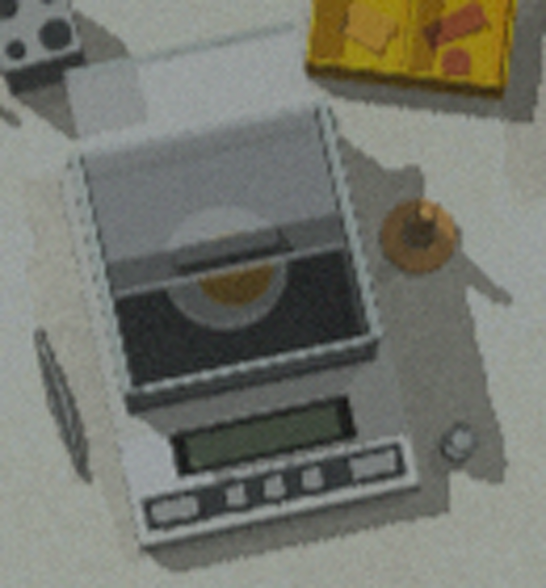

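View pics/sc.png

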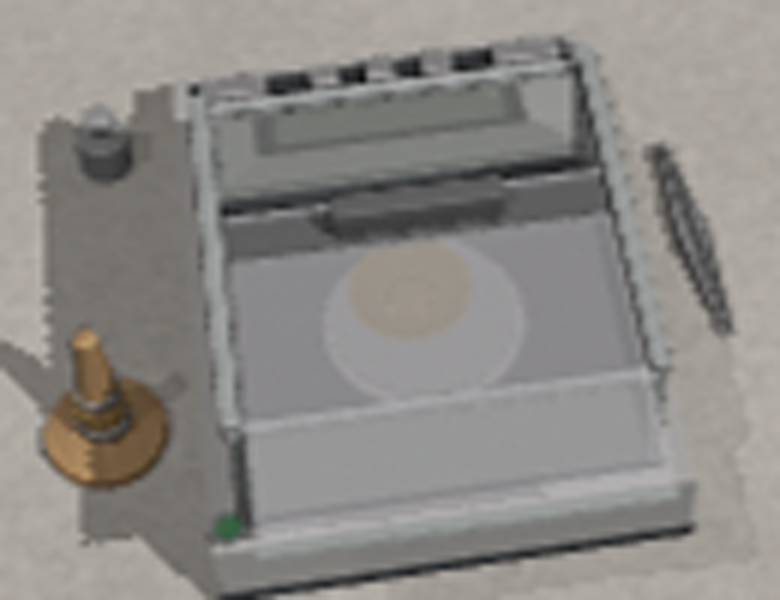

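Top crop (scale 4.2, offset 235,100): the keys run from (173,510) to (375,464), with tare on the right. The ridge is at about (180,262)-(285,238), and the rails are clear. The scene crop confirms the check weight by the tare key and the door open, with the ridge above the dish.

```bash
cat > h.py <<'E'
import numpy as np
from scipy.spatial.transform import Rotation as R
def ray(c,p,z,W=None):
    W=c['world_from_camera'] if W is None else W; K=c['mtx']
    d=np.array([(p[0]-K[0,2])/K[0,0],-(p[1]-K[1,2])/K[1,1],-1.]); d=W[:3,:3]@d; o=W[:3,3]
    return (o+d*(z-o[2])/d[2])[:2]
def fit(L,P): # 2D rigid
    L=np.array(L);P=np.array(P);l=L-L.mean(0);p=P-P.mean(0)
    a=np.arctan2((l[:,0]*p[:,1]-l[:,1]*p[:,0]).sum(),(l*p).sum())
    M=np.array([[np.cos(a),-np.sin(a)],[np.sin(a),np.cos(a)]]); t=P.mean(0)-M@L.mean(0)
    return a,M,t,P-(L@M.T+t)
E
python3 - <<'E'
from h import *
import pickle
c=pickle.load(open('pics/top.pkl','rb')); f=lambda u,v,z: ray(c,(235+u/4.2,100+v/4.2),z)
keys=[(173,510),(236,496),(275,488),(313,479),(375,464)]
L=[(-.127,y) for y in(.078,.03,0,-.03,-.078)]; P=[f(*k,.045) for k in keys]
a,M,t,res=fit(L,P); print(a,t,(res*1e3).round(1).tolist())
L2=L+[(-.045,.09),(-.045,-.09)]; P2=P+[f(133,393,.133),f(372,340,.133)]
a,M,t,res=fit(L2,P2); print(a,t,(res*1e3).round(1).tolist())
for p in [(180,262),(285,238),(232,250)]: w=f(*p,.1505); print('ridge',w,M.T@(w-t))
print('tare',M@[-.127,-.078]+t)
for n,p in dict(weight=(460,440),ring=(420,235)).items(): w=f(*p,.02); print(n,w,M.T@(w-t))
E
```

```text
0.23533668377533934 [ 0.63095877 -0.03643156] [[-0.1, 1.6], [0.0, 0.2], [-0.5, -0.4], [-0.2, -0.3], [0.7, -1.1]]
0.2339884048660779 [ 0.63068532 -0.0366308 ] [[0.1, 1.6], [0.3, 0.2], [-0.2, -0.4], [0.1, -0.2], [1.1, -1.0], [-0.5, -0.6], [-1.1, 0.4]]
ridge [0.65949804 0.00658739] [0.03804809 0.03535997]
ridge [ 0.67810169 -0.0695612 ] [ 0.03848903 -0.04302695]
ridge [ 0.6687906 -0.0311012] [ 0.03834897 -0.00345615]
tare [ 0.52523115 -0.14195135]
weight [ 0.54903408 -0.21088207] [-0.11982793 -0.15057124]
ring [ 0.71171536 -0.17985524] [ 0.04561404 -0.15810904]
```

```bash
cat >> h.py <<'E'
A=0.234; T=np.array([.6307,-.0366])
def tgt(lx,ly,z,tilt=0.):
    M=R.from_euler('z',A)
    p=M.apply([lx,ly,0])+[*T,z]
    return p, M*R.from_euler('y',-tilt)*R.from_euler('x',np.pi)
def plan(lx,ly,z,tilt=0.):
    from plant import r
    o=r.get_obs(); p,Q=tgt(lx,ly,z,tilt); q=R.from_quat(o['tcp_rot'])
    d=q.inv().apply(p-o['position']); w=(q.inv()*Q).as_rotvec()
    M=R.from_euler('z',A); loc=M.inv().apply(o['position']-[*T,0])
    print('t',round(o['clock'],2),'local',loc.round(4),'F',M.inv().apply(o['contact_force']).round(2),'w',round(o['grip_width'],4),'j',o['joint_pos'].round(2))
    print('shift share',(d/.5).round(4),'turn share',(w/1.5).round(4))
E
python3 - <<'E'
from h import *
from plant import r
plan(-.03,-.02,.30)
print(r.read_camera('wrist')['mount'].round(3).tolist())
E
```

```text
t 0.1 local [-0.5305 -0.5138  0.2133] F [ 0.39 -0.06  0.19] w 0.0911 j [-1.26  0.38  1.73 -0.    1.03 -0.03]
shift share [ 1.1005 -0.8755 -0.1724] turn share [-0.0007  0.      0.0712]
[[0.002, 0.972, 0.234, 0.065], [1.0, -0.001, -0.0, 0.001], [0.0, 0.234, -0.972, -0.17], [0.0, 0.0, 0.0, 1.0]]
```

```bash
python3 -m handwheel '[{"dx":0.03,"dy":-0.02,"dz":-0.05},{"dx":0.1,"dy":-0.08,"dz":-0.11,"rz":0.01},{"dx":0.19,"dy":-0.15,"dz":-0.17,"rz":0.02},{"dx":0.28,"dy":-0.22,"dz":-0.17,"rz":0.03},{"dx":0.37,"dy":-0.29,"dz":-0.17,"rz":0.04},{"dx":0.46,"dy":-0.36,"dz":-0.17,"rz":0.05},{"dx":0.54,"dy":-0.43,"dz":-0.17,"rz":0.06},{"dx":0.6,"dy":-0.48,"dz":-0.17,"rz":0.07}]' -1 10; python3 -c "
from h import *
plan(-.03,-.02,.30)"
```

```text
t 0.15 local [-0.5304 -0.5139  0.2134] F [-0.72  0.51  0.38] w 0.0907 j [-1.26  0.38  1.73 -0.    1.03 -0.03]
shift share [ 1.1005 -0.8755 -0.1724] turn share [-0.0006  0.      0.0712]invalid input at $[0]: expected keys dx, dy, dz, rx, ry, rz
```

All six keys are needed in every row.

```bash
python3 -m handwheel '[{"dx":0.03,"dy":-0.02,"dz":-0.05,"rx":0,"ry":0,"rz":0},{"dx":0.1,"dy":-0.08,"dz":-0.11,"rx":0,"ry":0,"rz":0.01},{"dx":0.19,"dy":-0.15,"dz":-0.17,"rx":0,"ry":0,"rz":0.02},{"dx":0.28,"dy":-0.22,"dz":-0.17,"rx":0,"ry":0,"rz":0.03},{"dx":0.37,"dy":-0.29,"dz":-0.17,"rx":0,"ry":0,"rz":0.04},{"dx":0.46,"dy":-0.36,"dz":-0.17,"rx":0,"ry":0,"rz":0.05},{"dx":0.54,"dy":-0.43,"dz":-0.17,"rx":0,"ry":0,"rz":0.06},{"dx":0.6,"dy":-0.48,"dz":-0.17,"rx":0,"ry":0,"rz":0.07}]' -1 10; python3 -c "
from h import *
plan(-.03,-.02,.30)"
```

```text
clock: 1.15
position: [0.4372, -0.3313, 0.2989]
tcp_rot: [0.993, 0.118, 0.0, -0.0]
contact_force: [-0.7, -0.2, 0.1]
grip_width: 0.014
grip_force: 0.0
t 1.15 local [-0.2566 -0.2418  0.2989] F [-0.74 -0.03  0.07] w 0.014 j [-0.69  0.04  1.98  0.    1.12  0.64]
shift share [ 0.4541 -0.4427 -0.0022] turn share [-0.0001 -0.      0.0014]
```

```bash
python3 -m handwheel '[{"dx":0.08,"dy":-0.08,"dz":0,"rx":0,"ry":0,"rz":0},{"dx":0.16,"dy":-0.16,"dz":0,"rx":0,"ry":0,"rz":0},{"dx":0.24,"dy":-0.24,"dz":0,"rx":0,"ry":0,"rz":0},{"dx":0.32,"dy":-0.31,"dz":0,"rx":0,"ry":0,"rz":0},{"dx":0.39,"dy":-0.38,"dz":0,"rx":0,"ry":0,"rz":0},{"dx":0.44,"dy":-0.43,"dz":0,"rx":0,"ry":0,"rz":0},{"dx":0.454,"dy":-0.443,"dz":0,"rx":0,"ry":0,"rz":0},{"dx":0.454,"dy":-0.443,"dz":0,"rx":0,"ry":0,"rz":0}]'
python3 - <<'E'
from h import *
from plant import r
import cv2,pickle
plan(.085,-.003,.21)
o=r.get_obs(); c=r.read_camera('wrist'); W=np.eye(4); W[:3,:3]=R.from_quat(o['tcp_rot']).as_matrix(); W[:3,3]=o['position']; c['W']=W@c['mount']
pickle.dump(c,open('pics/w1.pkl','wb')); cv2.imwrite('pics/w1.png',cv2.convertScaleAbs(c['image'][...,::-1],alpha=1.3))
E
```

```text
clock: 2.15
position: [0.6053, -0.0649, 0.2987]
tcp_rot: [0.993, 0.118, -0.0, 0.0]
contact_force: [1.0, -0.0, -0.8]
grip_width: 0.0005
grip_force: 0.0
t 2.15 local [-0.0313 -0.0217  0.2987] F [ 0.99 -0.26 -0.83] w 0.0005 j [-0.15  0.15  1.87 -0.    1.13  1.19]
shift share [ 0.2328 -0.0368  0.1772] turn share [-0.      0.0004  0.0016]
```

View pics/w1.png

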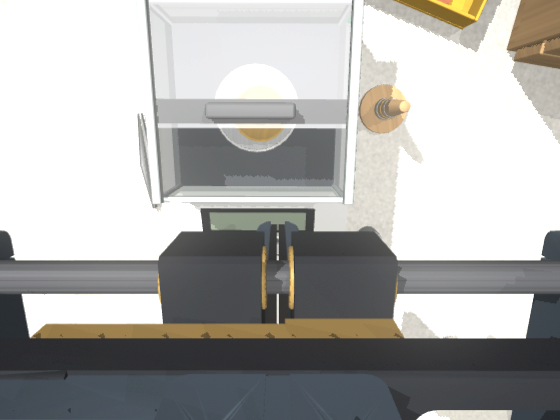

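The wrist view shows the ridge's top at about (206–295, 103–117). The shield's front corners are near (155,203) and (351,203), and the fingers hide the keys.

Run:
```python
from h import *
import pickle
c=pickle.load(open('pics/w1.pkl','rb'))
M=R.from_euler('z',A)
def L(p,z): w=ray(c,p,z,c['W']); return M.inv().apply([*(w-T),0])[:2].round(4)
for p in [(206,110),(295,110),(250,103),(250,117)]: print('ridge',p,L(p,.1505))
for p in [(153,203),(355,203)]: print('corner',L(p,.137))
g=c['image'][85:130,250].astype(int).sum(1); print(g.tolist())
```

```text
ridge (206, 110) [0.0449 0.0401]
ridge (295, 110) [ 0.0452 -0.0376]
ridge (250, 103) [0.0509 0.0016]
ridge (250, 117) [0.0391 0.0018]
corner [-0.0417  0.098 ]
corner [-0.0409 -0.0978]
[610, 608, 588, 583, 581, 581, 580, 581, 581, 581, 581, 579, 581, 581, 469, 427, 427, 378, 387, 406, 424, 434, 432, 431, 426, 422, 418, 415, 411, 408, 401, 365, 323, 266, 290, 301, 299, 299, 417, 549, 578, 575, 574, 406, 329]
```

```bash
python3 -m handwheel '[{"dx":0.08,"dy":-0.02,"dz":0.04,"rx":0,"ry":0,"rz":0},{"dx":0.17,"dy":-0.04,"dz":0.09,"rx":0,"ry":0,"rz":0},{"dx":0.235,"dy":-0.045,"dz":0.14,"rx":0,"ry":0,"rz":0},{"dx":0.243,"dy":-0.045,"dz":0.2,"rx":0,"ry":0,"rz":0},{"dx":0.243,"dy":-0.045,"dz":0.25,"rx":0,"ry":0,"rz":0},{"dx":0.243,"dy":-0.045,"dz":0.29,"rx":0,"ry":0,"rz":0},{"dx":0.243,"dy":-0.045,"dz":0.312,"rx":0,"ry":0,"rz":0},{"dx":0.243,"dy":-0.045,"dz":0.312,"rx":0,"ry":0,"rz":0}]'
python3 - <<'E'
from h import *
from plant import r
import cv2,pickle
plan(-.004,.001,.142)
c=r.read_camera('wrist'); s=r.read_camera('scene')
a=c['image'][...,::-1]; b=cv2.resize(s['image'][205:305,195:325,::-1],(546,420),interpolation=cv2.INTER_CUBIC)
cv2.imwrite('pics/w2.png',cv2.resize(np.hstack([a,b]),None,fx=.72,fy=.72))
E
```

```text
clock: 3.2
position: [0.7181, -0.015, 0.1427]
tcp_rot: [0.993, 0.117, -0.0, -0.0]
contact_force: [0.7, -0.7, 0.5]
grip_width: 0.0007
grip_force: 0.0
t 3.2 local [0.09   0.0007 0.1427] F [ 0.5  -0.81  0.5 ] w 0.0007 j [-0.05  0.49  1.72  0.    0.93  1.28]
shift share [-0.188  -0.0008  0.0014] turn share [-0.0001  0.0004  0.0009]
```

View pics/w2.png

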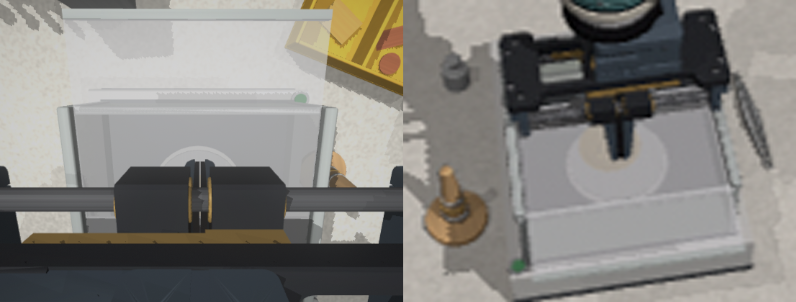

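The fingertips are clear behind the ridge, so I'll push gently.

```bash
python3 -m handwheel '[{"dx":-0.015,"dy":0,"dz":0,"rx":0,"ry":0,"rz":0},{"dx":-0.03,"dy":0,"dz":0,"rx":0,"ry":0,"rz":0},{"dx":-0.045,"dy":0,"dz":0,"rx":0,"ry":0,"rz":0},{"dx":-0.06,"dy":0,"dz":0,"rx":0,"ry":0,"rz":0},{"dx":-0.075,"dy":0,"dz":0,"rx":0,"ry":0,"rz":0},{"dx":-0.09,"dy":0,"dz":0,"rx":0,"ry":0,"rz":0},{"dx":-0.105,"dy":0,"dz":0,"rx":0,"ry":0,"rz":0},{"dx":-0.12,"dy":0,"dz":0,"rx":0,"ry":0,"rz":0}]'; python3 -c "
from h import *
plan(-.004,.001,.142)"
python3 -m handwheel '[{"dx":-0.01,"dy":0,"dz":0,"rx":0,"ry":0,"rz":0},{"dx":-0.02,"dy":0,"dz":0,"rx":0,"ry":0,"rz":0},{"dx":-0.028,"dy":0,"dz":0,"rx":0,"ry":0,"rz":0},{"dx":-0.034,"dy":0,"dz":0,"rx":0,"ry":0,"rz":0},{"dx":-0.04,"dy":0,"dz":0,"rx":0,"ry":0,"rz":0},{"dx":-0.044,"dy":0,"dz":0,"rx":0,"ry":0,"rz":0},{"dx":-0.048,"dy":0,"dz":0,"rx":0,"ry":0,"rz":0},{"dx":-0.052,"dy":0,"dz":0,"rx":0,"ry":0,"rz":0}]'; python3 -c "
from h import *
plan(-.004,.001,.142)"
```

```text
clock: 4.3
position: [0.6596, -0.0288, 0.143]
tcp_rot: [0.993, 0.118, 0.0, -0.0]
contact_force: [1.1, 0.0, 1.4]
grip_width: 0.0006
grip_force: 0.7
t 4.3 local [0.0299 0.0009 0.143 ] F [ 1.04 -0.23  1.44] w 0.0006 j [-0.08  0.4   1.85  0.    0.89  1.26]
shift share [-0.0678 -0.0003  0.0019] turn share [ 0.     -0.0001  0.0012]
clock: 5.3
position: [0.6346, -0.0347, 0.1429]
tcp_rot: [0.993, 0.118, 0.0, -0.0]
contact_force: [0.3, 0.0, 0.1]
grip_width: 0.0004
grip_force: 0.6
t 5.3 local [0.0043 0.0009 0.1429] F [ 0.29 -0.04  0.12] w 0.0004 j [-0.09  0.37  1.9   0.    0.87  1.24]
shift share [-0.0165 -0.0002  0.0019] turn share [-0.     -0.      0.0012]
```

```bash
python3 -m handwheel '[{"dx":-0.002,"dy":0,"dz":0,"rx":0,"ry":0,"rz":0},{"dx":-0.004,"dy":0,"dz":0,"rx":0,"ry":0,"rz":0},{"dx":-0.006,"dy":0,"dz":0,"rx":0,"ry":0,"rz":0},{"dx":-0.008,"dy":0,"dz":0,"rx":0,"ry":0,"rz":0},{"dx":-0.01,"dy":0,"dz":0,"rx":0,"ry":0,"rz":0},{"dx":-0.012,"dy":0,"dz":0,"rx":0,"ry":0,"rz":0},{"dx":-0.014,"dy":0,"dz":0,"rx":0,"ry":0,"rz":0},{"dx":-0.014,"dy":0,"dz":0,"rx":0,"ry":0,"rz":0}]'
python3 - <<'E'
from h import *
from plant import r
import cv2,pickle
plan(-.004,.001,.142)
c=r.read_camera('wrist'); s=r.read_camera('scene'); t=r.read_camera('top');pickle.dump((c,s,t),open('pics/w3.pkl','wb'))
b=cv2.resize(s['image'][205:270,215:310,::-1],(560,383),interpolation=cv2.INTER_CUBIC)
cv2.imwrite('pics/s3.png',b)
E
```

```text
clock: 6.3
position: [0.6315, -0.0356, 0.1434]
tcp_rot: [0.993, 0.117, 0.004, -0.0]
contact_force: [26.3, 10.9, -17.5]
grip_width: 0.0004
grip_force: 13.6
t 6.3 local [0.001  0.0008 0.1434] F [ 28.1    4.54 -17.53] w 0.0004 j [-0.09  0.36  1.91  0.    0.86  1.24]
shift share [-0.0101 -0.0004  0.0028] turn share [ 0.0007 -0.0057  0.0008]
```

View pics/s3.png

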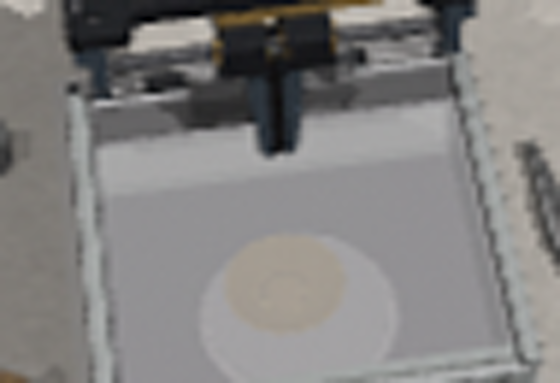

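The force rose to 28 N at the stop, so the door is shut. I'll ease off slowly and lift.

```bash
python3 -m handwheel '[{"dx":0.002,"dy":0,"dz":0,"rx":0,"ry":0,"rz":0},{"dx":0.004,"dy":0,"dz":0,"rx":0,"ry":0,"rz":0},{"dx":0.006,"dy":0,"dz":0,"rx":0,"ry":0,"rz":0},{"dx":0.008,"dy":0,"dz":0,"rx":0,"ry":0,"rz":0},{"dx":0.012,"dy":0,"dz":0,"rx":0,"ry":0,"rz":0},{"dx":0.018,"dy":0,"dz":0,"rx":0,"ry":0,"rz":0},{"dx":0.03,"dy":0,"dz":0,"rx":0,"ry":0,"rz":0},{"dx":0.04,"dy":0,"dz":0,"rx":0,"ry":0,"rz":0}]'; python3 -m handwheel '[{"dx":0,"dy":0,"dz":-0.04,"rx":0,"ry":0,"rz":0},{"dx":0,"dy":0,"dz":-0.12,"rx":0,"ry":0,"rz":0},{"dx":-0.09,"dy":0,"dz":-0.17,"rx":0,"ry":0,"rz":0},{"dx":-0.18,"dy":0,"dz":-0.2,"rx":0,"ry":0,"rz":0},{"dx":-0.28,"dy":0,"dz":-0.22,"rx":0,"ry":0,"rz":0},{"dx":-0.37,"dy":0,"dz":-0.24,"rx":0,"ry":0,"rz":0},{"dx":-0.44,"dy":0.04,"dz":-0.24,"rx":0,"ry":0,"rz":0},{"dx":-0.44,"dy":0.04,"dz":-0.24,"rx":0,"ry":0,"rz":0}]';  python3 - <<'E'
from h import *
from plant import r
import cv2,pickle
plan(-.127,-.078,.10,.26)
o=r.get_obs(); c=r.read_camera('wrist'); W=np.eye(4); W[:3,:3]=R.from_quat(o['tcp_rot']).as_matrix(); W[:3,3]=o['position']; c['W']=W@c['mount']
pickle.dump(c,open('pics/w4.pkl','wb')); cv2.imwrite('pics/w4.png',c['image'][...,::-1])
E
```

```text
clock: 7.45
position: [0.6478, -0.0316, 0.143]
tcp_rot: [0.993, 0.118, 0.0, 0.0]
contact_force: [0.5, 0.1, 0.1]
grip_width: 0.0005
grip_force: 0.0
clock: 8.45
position: [0.4369, -0.1035, 0.2644]
tcp_rot: [0.993, 0.117, 0.001, 0.0]
contact_force: [0.7, 0.8, 0.7]
grip_width: 0.0005
grip_force: 0.0
t 8.45 local [-0.204  -0.0201  0.2644] F [0.88 0.66 0.7 ] w 0.0005 j [-0.28 -0.11  2.19 -0.    1.06  1.05]
shift share [0.1534 0.1154 0.3291] turn share [0.0007 0.1723 0.    ]
```

View pics/w4.png

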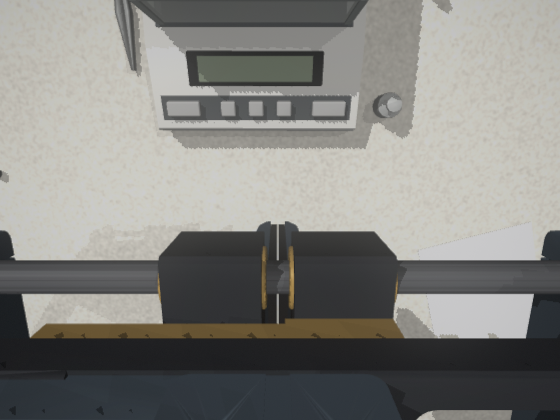

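The wrist view shows the keys on row 108: zero at x=183, the small keys at 228/256/284, and tare at (328,108). The check weight is at (389,105).

Run:
```python
from h import *
import pickle
c=pickle.load(open('pics/w4.pkl','rb'))
P=[ray(c,(u,108),.045,c['W']) for u in(183,228,256,284,328)]
a,M,t,res=fit([(-.127,y) for y in(.078,.03,0,-.03,-.078)],P); print(a,t,(res*1e3).round(1).tolist())
Mi=R.from_euler('z',A).inv()
print('tare local',Mi.apply([*(P[4]-T),0]), 'weight',Mi.apply([*(ray(c,(389,103),.035,c['W'])-T),0]))
```

```text
0.23545636274939544 [ 0.63453943 -0.03346077] [[0.1, -0.2], [0.1, -0.3], [0.0, -0.2], [0.0, -0.1], [-0.2, 0.8]]
tare local [-0.12242483 -0.07516381  0.        ] weight [-0.11664136 -0.14304404  0.        ]
```

```bash
sed -i 's/T=np.array(.*/T=np.array([.6342,-.0333])/' h.py; python3 -c "
from h import *
s=.03
plan(-.127-s*np.sin(.26),-.078,.045+s*np.cos(.26),.26)"
```

```text
t 8.5 local [-0.207  -0.0223  0.2643] F [0.18 0.28 0.73] w 0.0007 j [-0.28 -0.1   2.19  0.    1.05  1.05]
shift share [0.1438 0.111  0.381 ] turn share [0.0007 0.1721 0.0002]
```

```bash
python3 -m handwheel '[{"dx":0.02,"dy":0.02,"dz":0.03,"rx":0,"ry":0.03,"rz":0},{"dx":0.06,"dy":0.05,"dz":0.1,"rx":0,"ry":0.08,"rz":0},{"dx":0.09,"dy":0.08,"dz":0.18,"rx":0,"ry":0.13,"rz":0},{"dx":0.12,"dy":0.1,"dz":0.25,"rx":0,"ry":0.172,"rz":0},{"dx":0.144,"dy":0.111,"dz":0.32,"rx":0,"ry":0.172,"rz":0},{"dx":0.144,"dy":0.111,"dz":0.36,"rx":0,"ry":0.172,"rz":0},{"dx":0.144,"dy":0.111,"dz":0.381,"rx":0,"ry":0.172,"rz":0},{"dx":0.144,"dy":0.111,"dz":0.381,"rx":0,"ry":0.172,"rz":0}]'
python3 - <<'E'
from h import *
from plant import r
import cv2
plan(-.127,-.078,.045,.26)
c=r.read_camera('wrist'); s=r.read_camera('scene');t=r.read_camera('top')
f=lambda im:cv2.resize(im,(390,300),interpolation=cv2.INTER_CUBIC)
cv2.imwrite('pics/w5.png',np.hstack([f(c['image'][...,::-1]),f(s['image'][190:270,205:309,::-1])]))
E
```

```text
clock: 9.5
position: [0.5214, -0.1393, 0.0723]
tcp_rot: [0.985, 0.117, 0.127, -0.015]
contact_force: [-0.3, -0.5, 0.5]
grip_width: 0.0005
grip_force: 0.0
t 9.5 local [-0.1343 -0.0769  0.0723] F [-0.44 -0.41  0.51] w 0.0005 j [-0.38  0.29  2.22  0.35  0.44  0.65]
shift share [0.0003 0.0022 0.0565] turn share [-0.0008  0.0016  0.0014]
```

View pics/w5.png

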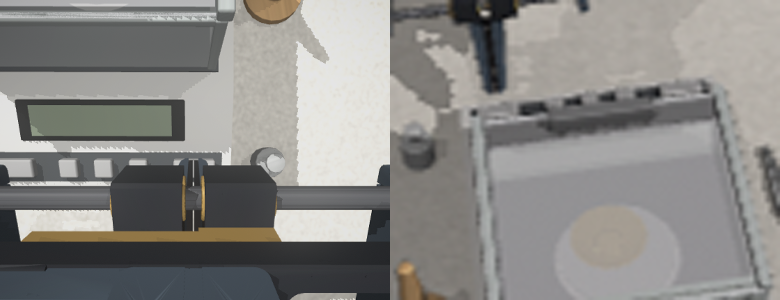

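```bash
python3 -m handwheel '[{"dx":0,"dy":0,"dz":0.015,"rx":0,"ry":0,"rz":0},{"dx":0,"dy":0.002,"dz":0.03,"rx":0,"ry":0,"rz":0},{"dx":0,"dy":0.002,"dz":0.038,"rx":0,"ry":0,"rz":0},{"dx":0,"dy":0.002,"dz":0.043,"rx":0,"ry":0,"rz":0},{"dx":0,"dy":0.002,"dz":0.047,"rx":0,"ry":0,"rz":0},{"dx":0,"dy":0.002,"dz":0.05,"rx":0,"ry":0,"rz":0},{"dx":0,"dy":0.002,"dz":0.052,"rx":0,"ry":0,"rz":0},{"dx":0,"dy":0.002,"dz":0.052,"rx":0,"ry":0,"rz":0}]'; python3 -c "
from h import *
plan(-.127,-.078,.045,.26)"
python3 -m handwheel '[{"dx":0,"dy":0,"dz":0.001,"rx":0,"ry":0,"rz":0},{"dx":0,"dy":0,"dz":0.002,"rx":0,"ry":0,"rz":0},{"dx":0,"dy":0,"dz":0.003,"rx":0,"ry":0,"rz":0},{"dx":0,"dy":0,"dz":0.004,"rx":0,"ry":0,"rz":0},{"dx":0,"dy":0,"dz":0.005,"rx":0,"ry":0,"rz":0},{"dx":0,"dy":0,"dz":0.006,"rx":0,"ry":0,"rz":0},{"dx":0,"dy":0,"dz":0.006,"rx":0,"ry":0,"rz":0},{"dx":0,"dy":0,"dz":0.006,"rx":0,"ry":0,"rz":0}]'; python3 -c "
from h import *
plan(-.127,-.078,.045,.26)"
```

```text
clock: 10.65
position: [0.5278, -0.1391, 0.0473]
tcp_rot: [0.985, 0.117, 0.128, -0.015]
contact_force: [0.4, 0.9, -1.4]
grip_width: 0.0001
grip_force: 0.0
t 10.65 local [-0.128  -0.0782  0.0473] F [ 0.56  0.76 -1.37] w 0.0001 j [-0.37  0.35  2.21  0.39  0.39  0.62]
shift share [ 0.0008 -0.0005  0.005 ] turn share [-0.0003  0.0013  0.0012]
clock: 11.65
position: [0.5285, -0.139, 0.0444]
tcp_rot: [0.985, 0.117, 0.128, -0.015]
contact_force: [-0.5, -0.4, 2.2]
grip_width: 0.0008
grip_force: 1.2
t 11.65 local [-0.1273 -0.0783  0.0444] F [-0.61 -0.26  2.25] w 0.0008 j [-0.37  0.36  2.21  0.4   0.39  0.61]
shift share [ 0.0008 -0.0006 -0.001 ] turn share [-0.0003  0.0013  0.0011]
```

Contact with the key is just beginning at about 2 N. I'll continue slowly.

```bash
python3 -m handwheel '[{"dx":0,"dy":0,"dz":0.001,"rx":0,"ry":0,"rz":0},{"dx":0,"dy":0,"dz":0.002,"rx":0,"ry":0,"rz":0},{"dx":0,"dy":0,"dz":0.003,"rx":0,"ry":0,"rz":0},{"dx":0,"dy":0,"dz":0.004,"rx":0,"ry":0,"rz":0},{"dx":0,"dy":0,"dz":0.005,"rx":0,"ry":0,"rz":0},{"dx":0,"dy":0,"dz":0.006,"rx":0,"ry":0,"rz":0},{"dx":0,"dy":0,"dz":0.007,"rx":0,"ry":0,"rz":0},{"dx":0,"dy":0,"dz":0.007,"rx":0,"ry":0,"rz":0}]'; python3 -c "
from h import *
plan(-.127,-.078,.045,.26)"
```

```text
clock: 12.65
position: [0.5294, -0.1387, 0.0412]
tcp_rot: [0.985, 0.117, 0.128, -0.015]
contact_force: [-4.6, -1.3, 11.4]
grip_width: 0.0003
grip_force: 5.9
t 12.65 local [-0.1264 -0.0782  0.0412] F [-4.81 -0.16 11.42] w 0.0003 j [-0.37  0.37  2.21  0.4   0.38  0.61]
shift share [ 0.0007 -0.0005 -0.0076] turn share [-0.0004  0.0013  0.0012]
```

12 N along the normal, well above the 4.5 N needed, so the key is on its stop. I'll release and withdraw.

```bash
python3 -m handwheel '[{"dx":0,"dy":0,"dz":-0.003,"rx":0,"ry":0,"rz":0},{"dx":0,"dy":0,"dz":-0.006,"rx":0,"ry":0,"rz":0},{"dx":0,"dy":0,"dz":-0.01,"rx":0,"ry":0,"rz":0},{"dx":0,"dy":0,"dz":-0.016,"rx":0,"ry":0,"rz":0},{"dx":0,"dy":0,"dz":-0.03,"rx":0,"ry":0,"rz":0},{"dx":0,"dy":0,"dz":-0.06,"rx":0,"ry":0,"rz":0},{"dx":0,"dy":0,"dz":-0.12,"rx":0,"ry":0,"rz":0},{"dx":0,"dy":0,"dz":-0.19,"rx":0,"ry":0,"rz":0}]'; python3 -m handwheel '[{"dx":-0.02,"dy":0,"dz":-0.08,"rx":0,"ry":0,"rz":0},{"dx":-0.06,"dy":0,"dz":-0.15,"rx":0,"ry":0,"rz":0},{"dx":-0.1,"dy":0.02,"dz":-0.2,"rx":0,"ry":0,"rz":0},{"dx":-0.14,"dy":0.06,"dz":-0.25,"rx":0,"ry":0,"rz":0},{"dx":-0.15,"dy":0.1,"dz":-0.28,"rx":0,"ry":0,"rz":0},{"dx":-0.15,"dy":0.12,"dz":-0.28,"rx":0,"ry":0,"rz":0},{"dx":-0.15,"dy":0.12,"dz":-0.28,"rx":0,"ry":0,"rz":0},{"dx":-0.15,"dy":0.12,"dz":-0.28,"rx":0,"ry":0,"rz":0}]'
python3 - <<'E'
from plant import r
import cv2,numpy as np
s=r.read_camera('scene')['image'][195:305,190:333,::-1];t=r.read_camera('top')['image'][100:240,235:365,::-1]
cv2.imwrite('pics/f.png',np.hstack([cv2.resize(s,(390,300),interpolation=2),cv2.resize(t,(279,300),interpolation=2)]))
E
```

```text
clock: 13.65
position: [0.5052, -0.1444, 0.1342]
tcp_rot: [0.985, 0.117, 0.127, -0.015]
contact_force: [-0.3, 0.4, -0.3]
grip_width: 0.0006
grip_force: 0.0
clock: 14.65
position: [0.4144, -0.2272, 0.2483]
tcp_rot: [0.985, 0.117, 0.127, -0.016]
contact_force: [0.7, -0.1, 0.4]
grip_width: 0.0005
grip_force: 0.0
```

View pics/f.png

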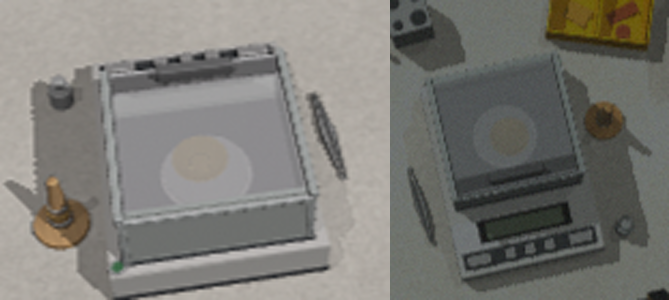

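Both views show the door shut with its ridge at the front edge. The dish, check weight and ring stand have not moved, and the arm is clear.

```bash
python3 -c "
from plant import r
print(r.close_job())"
```

```text
the job is handed in; nothing more can be done
None
```

I pushed the draft-shield door shut against its stop, pressed the tare key down to its stop once and released it, then withdrew and handed the job in at about 15 s; contact reached about 28 N on the door and 12 N on the key, and the final pictures show nothing else moved.

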